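# Close the stain tin with its squeeze-tab cap

### The job

The staining is done: close the tin before the rest of the stain skins over. Take the cap by its two side tabs and keep them squeezed while you set it on the neck, press it down gently against its seal and turn it clockwise (seen from above) all the way to its stop; then let go, so that the tabs spring back and lock it. Do not crush the tabs, lean hard on the tin, wrench the cap against its stop, or shove the tin or the other things on the bench.

Things in the scene. Friction and masses are not known exactly. Their poses are not given: they have to be found in the camera images.
- cap_mid (a point): Centre of the loose black plastic cap, on its axis, 20 mm above its lower rim; z up, tabs on its +y and -y sides. It stands rim down on the bench, 100 g. Skirt 55 mm across, closed top 35 mm above the rim, open below with a 40 mm bore. Inside: two lugs at +x and -x (7.5 to 11.5 mm above the rim) and a sprung rubber seal 22 mm above the rim. Half a turn gives the same cap.
- tab_left (a joint): Sprung rocker tab on the cap's +y side, black, ribbed, 20 mm wide; rad: 0 at rest (its toe at the foot of the skirt is in, locking), 0.25 squeezed right in (toe out, cap free to turn). Pivot 28 mm from the cap's axis, 22 mm above the rim; the pad reaches from 22 to 40 mm above the rim. Pinch both pads along y, about 32 mm above the rim; 14 N folds a tab fully, over 60 N cracks it.
- tab_right (a joint): The same tab on the cap's -y side. Over the tops of both pads the cap measures 70 mm at rest; squeezed, the pads stand upright, 60 mm over both.
- neck (a point): Foot of the tin's grey filler neck, on its axis, level with the tin's flat top, 140 mm above the bench; z up, x towards the carrying handle. The neck was pressed in askew, up to 15 degrees either way. Set the cap on with its x axis 60 to 100 degrees anticlockwise (seen from above) of this x axis, or half a turn from there. The stop is where it comes into line, give or take those 15 degrees: feel for it.
- neck_top (a point): Centre of the neck's open end, 28 mm above the tin's top. Neck 38 mm wide, rim chamfered 2.5 mm. The seal touches it when the cap's rim is 6 mm above the tin's top; at 2.2 mm and below (10 N) the cap's lugs pass under the neck's two lugs; at 0 (15 N) the rim meets the tin's top. Keep it pressed while turning (about 0.1 N m); at the stop the moment climbs steeply.
- tin_handle (a point): Middle of the carrying handle, a bar 72 mm long, 16 mm above the tin's top, 83 mm from the neck's axis. The tin is a loose metal box 160 x 105 x 140 mm, about 2.2 kg; a sideways push of 8 N slides it. Blocks on the neck's foot catch the toes: squeezed tabs pass them; let go within 5 degrees of the stop and they lock. Over 60 N between cap and tin, or 0.5 N m at the stop, is too much.
- bowl: Empty glass bowl, 110 mm wide, 50 mm high; origin under its centre. Leave it alone.
- brush: Flat paint brush with a wooden handle, lying on the bench, about 200 mm long. Leave it alone.
- sanding_block: Cork sanding block 112 x 67 x 38 mm; origin under its centre. Leave it alone.

How it is judged:
On the way, in this order (a step that is already met when the one before it is completed fails the run):
1. the cap is on the neck, pressed down against its seal, both tabs squeezed (horizontal distance between cap_mid and neck below 0.004 m and z of cap_mid in the frame of neck below 0.0237 m and value of joint each of tab_left, tab_right above 0.16 rad), for 0.1 s.
2. the cap is turned under the neck's lugs with the tabs still squeezed (all of step 1 and angle between the x axis of cap_mid and the x axis of neck, either way round below 0.5 rad), for 0.1 s.
At the end, for the whole second after the job is handed in: The cap sits level on the neck within 4 mm of its axis, its rim at most 3.7 mm above the tin's top, held by the lugs and turned to within 29 degrees of the tin's length, both tabs sprung right back (below 0.07 rad), which they do only locked; the tin stands upright and at rest (horizontal distance between cap_mid and neck below 0.004 m and z of cap_mid in the frame of neck below 0.0237 m and angle between the x axis of cap_mid and the x axis of neck, either way round below 0.5 rad and value of joint each of tab_left, tab_right below 0.07 rad and angle between neck's own z axis and vertical below 0.03 rad and angle between cap_mid's own z axis and vertical below 0.06 rad and linear speed of each of cap, tin below 0.01 m/s); the robot touches nothing.
It fails at once if a tab is crushed: over 60 N from the fingers (contact force between the fingers and tab_left above 60 N or contact force between the fingers and tab_right above 60 N).
It fails at once if the cap is forced on the tin with over 60 N, pressed or wrenched against the stop (contact force between cap and tin above 60 N).
It fails at once if the tin is shoved (neck over 20 mm or handle over 25 mm from its start) or tipped (distance of neck from where it was at the start of the episode above 0.02 m or distance of tin_handle from where it was at the start of the episode above 0.025 m or angle between neck's own z axis and vertical above 0.1 rad).
It fails at once if the bowl, the brush or the sanding block is pushed over 20 mm (distance of any of bowl, brush, sanding_block from where it was at the start of the episode above 0.02 m).
It also fails if it takes over 67 s, if anything falls off the work surface, if the arm or the gripper's body presses on something with over 40 N, if the wrist force passes 120 N, or if a joint passes its speed limit or range.

### The arm

A 6-joint arm with a two-finger parallel gripper is mounted at the origin on the work surface. World frame = base frame: x ahead of the robot, y to its left, z up, the work surface at z = 0. Lengths are in m, angles in rad, forces in N, time in s.
With the tool pointing down it reaches from about 0.35 to 0.975 m from the base axis. Payload 4.9 kg.
Tool frame: the origin (TCP) lies between the finger pads; the fingertips stand 14 mm ahead of it and the grasp point (between the pads) lies 5 mm behind it (manip.finger_overhang is the distance from the TCP to the fingertips, in m); z points along the fingers, y is the line along which they close (so a half turn about z gives the same grasp; the last joint's range is limited). The gripper opens to 85 mm and grips with 20 to 120 N. Pads are 22 mm wide; open, the fingers measure 114 mm over their backs; the gripper's body (76 mm by 85 mm) begins 54 mm behind the grasp point. The pads swing forward as they close: fully open they stand 13 mm farther back than shut.
Start: joints at [-1.449, 0.053, 1.613, -0, 1.476, -0.119], TCP at [0.149, -0.607, 0.245] pointing down, gripper open.
Joint ranges: [-3.01, 3.01], [-1.01, 2.22], [0.06, 2.58], [-1.02, 4.17], [0.09, 2.62], [-3.14, 3.14]. Speed limits (rad/s): [2.57, 2.57, 3.14, 3.14, 3.14, 3.14].

### API

Orientations are given as a unit quaternion [w, x, y, z].
In Python, from plant import manip, grab_frame gives the robot as it stands.
- The arm moves only by the tool servo_tool, never from a script. Its argument "deltas" is a list that holds one entry, the list of rows, each a list of 5 numbers: the opening in per cent of the stroke, from 0 (shut) to 100 (fully open), then the shift along the world's x, y, z in m, then the turn about the world's z in degrees. A call has exactly 8 rows; each row shifts and turns the commanded pose from where the row before left it; what a row does not reach is not made up. A row lasts 1/10 s, in which the tool goes at most 50 mm and 8.59 degrees, less where a joint would pass 70% of its speed; a pose out of reach is approached as far as the arm can. A call is refused whole if a number of a shift passes 0.05 or a number of a turn 8.59, either way. A call with a gripper value outside its range is refused whole. The fingers move at their own pace and stop on an object; the grip force is fixed at half the most. Time passes only in rows, so rows that do not move let the fingers close, or fill a call up. It gives the time, the measured TCP pose, the force, the opening and the grip force at its end, in the units of the state.
- manip.state(): the state, without advancing time (a new reading comes with each control period).
- grab_frame(name): name is "scene" or "top"; returns a dict with "pixels" (480x640x3 uint8, red, green, blue), "z_map" (480x640 float32, m along the optical axis (not along the pixel's ray), 0 where there is no reading), "fx", "fy", "cx", "cy" (pixels), "dist" ([k1, k2, p1, p2, k3] as OpenCV has them; the pictures are not rectified), "rvec" (rotation vector, rad) and "tvec" (3), from world to camera coordinates, as OpenCV has them. Camera axes: x right, y down, z forward; pixel columns grow to the right and rows downward; lengths in m; the calibration is good to about 2 mm. A picture is of the moment at which its call begins.
- manip.job_done(): hands the job in; it is judged then, once.
The state is a dict: "time": time; "joint_pos": joint angles; "joint_vel": joint speeds; "joint_efforts": joint torques, N m; "tool_pos": TCP position; "tool_rot": TCP orientation; "contact_force": force on the tool from outside, world axes, zero at the start; "ft_torque": the same for the moment, N m; "gripper_width": opening from 0.0 (shut) to 1.0 (fully open); "grasp_force": force on a finger pad.
Only numpy, scipy, OpenCV 4.12 (cv2) and the standard library are available. Lean on these libraries where they do the work, as an engineer would, in place of code of your own. Each camera call takes 0.05 s, during which the arm holds its last target. There are 200 camera calls.

## Working session

There is one attempt and no reset: what is moved stays moved. The work goes in short steps, Python scripts to look and compute and a tool call to move; the robot and the scene stay as the last step left them, time stands still between calls to the robot, and variables do not carry over. Pictures are saved under pics/ and viewed, at most 10 in all, crops included, and the job is handed in when it is done.

Besides the shell and the picture viewer there is one more tool, called after "Call:" as a command line: name --argument value ..., lists and objects as JSON in quotes. servo_tool: Moves the arm, as the interface text tells. Its arguments: {"type":"object","properties":{"deltas":{"type":"array"}},"required":["deltas"]}

```bash
mkdir -p pics; ls; python3 - <<'E'
from plant import manip, grab_frame
import cv2,pickle,numpy as np
print(manip.state())
for n in("scene","top"):
    f=grab_frame(n);pickle.dump(f,open(f"pics/{n}0.pkl","wb"));cv2.imwrite(f"pics/{n}0.png",f["pixels"][:,:,::-1])
    R=cv2.Rodrigues(np.array(f["rvec"]))[0];print(n,f["fx"],f["dist"],-R.T@np.array(f["tvec"]).ravel(),R[2],(f["z_map"]>0).mean())
E
```

```text
pics
{'time': 0.0, 'joint_pos': array([-1.44898615e+00,  5.33834366e-02,  1.61432116e+00, -1.76121019e-05,
        1.47598448e+00, -1.19041905e-01]), 'joint_vel': array([-4.25602647e-04,  1.70426957e-04, -2.65774531e-04, -5.48373402e-05,
        8.40099069e-04, -3.76312970e-04]), 'joint_efforts': array([ 2.19489098e-04, -3.93679404e+01, -3.70177746e+01, -9.34516106e-05,
        7.15691902e-03,  6.62242996e-06]), 'tool_pos': array([ 0.14897811, -0.60636483,  0.24403028]), 'tool_rot': array([-1.04819714e-03,  9.92756897e-01,  1.20135944e-01, -1.02164788e-05]), 'contact_force': array([-0.15141638, -0.20067576,  0.04182428]), 'ft_torque': array([-0.00049217, -0.0044683 ,  0.00546054]), 'grasp_force': 0.0, 'gripper_width': 1.0006034987810286}
scene 619.1415275642349 [-0.02821498  0.          0.          0.          0.        ] [1.00320712 0.40015735 1.10383514] [-0.37819578 -0.33374794 -0.8634699 ] 0.9961393229166666
top 511.3292334679201 [0.00431604 0.         0.         0.         0.        ] [4.51401440e-01 1.08173645e-04 1.25569716e+00] [ 0.11592953  0.01016043 -0.99320547] 0.9959700520833333
```

View pics/scene0.png

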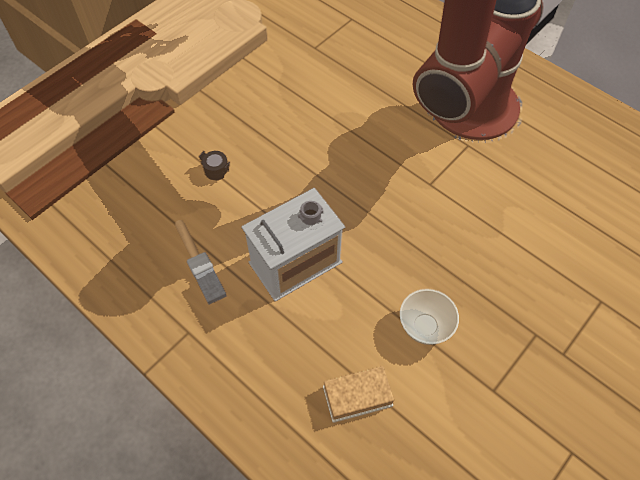

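View pics/top0.png

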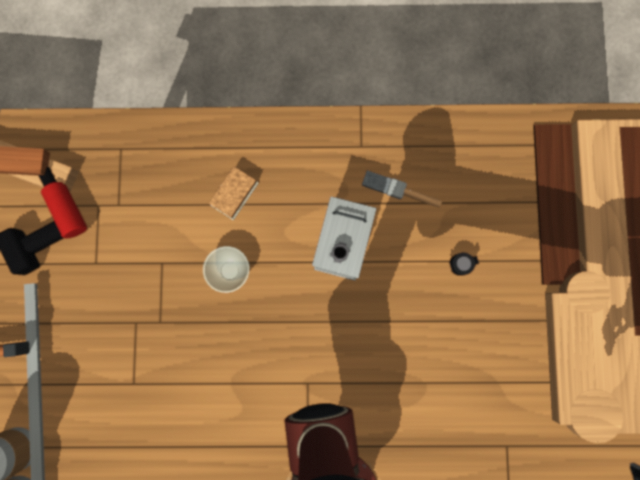

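The views show the tin (top: 343,240; neck 340,252; scene neck 311,210), the cap (top 462,263; scene 214,163), and the handle on the far +x side. Bowl, block and brush are clear of both. Next I'll take close crops and depth numbers.

```bash
cat > h.py <<'E'
import cv2,pickle,numpy as np
def load(n): return pickle.load(open(f"pics/{n}.pkl","rb"))
def cam(f):
    R=cv2.Rodrigues(np.array(f["rvec"]))[0];t=np.array(f["tvec"]).ravel()
    K=np.array([[f["fx"],0,f["cx"]],[0,f["fy"],f["cy"]],[0,0,1.]]);return R,t,K,np.array(f["dist"])
def rays(f,uv):
    R,t,K,d=cam(f);n=cv2.undistortPoints(np.array(uv,float).reshape(-1,1,2),K,d).reshape(-1,2)
    return -R.T@t,np.c_[n,np.ones(len(n))]@R   # world dirs with unit depth
def plane(f,uv,z):
    c,d=rays(f,uv);return c+d*((z-c[2])/d[:,2])[:,None]
def cloud(f):
    v,u=np.mgrid[:480,:640];c,d=rays(f,np.c_[u.ravel(),v.ravel()])
    return (c+d*f["z_map"].ravel()[:,None]).reshape(480,640,3)
def proj(f,P):
    R,t,K,d=cam(f);return cv2.projectPoints(np.array(P,float).reshape(-1,1,3),np.array(f["rvec"]).ravel(),t,K,d)[0].reshape(-1,2)
def tri(f1,p1,f2,p2):
    c1,d1=rays(f1,[p1]);c2,d2=rays(f2,[p2]);A=np.c_[d1[0],-d2[0]]
    s=np.linalg.lstsq(A,c2-c1,rcond=None)[0];a=c1+d1[0]*s[0];b=c2+d2[0]*s[1];return (a+b)/2,np.linalg.norm(a-b)
E
python3 - <<'E'
from h import *
s,t=load("scene0"),load("top0")
cs,ct=cloud(s),cloud(t)
crop=lambda f,u,v,r:cv2.resize(f["pixels"][v-r:v+r,u-r:u+r,::-1],(400,300) if 0 else (300,300),interpolation=cv2.INTER_CUBIC)
im=np.vstack([np.hstack([crop(s,214,163,25),crop(t,463,263,25)]),np.hstack([crop(s,300,230,50),crop(t,345,238,50)])])
cv2.imwrite("pics/crop.png",im)
for nm,(f,c,(u,v,r)) in dict(caps=(s,cs,(214,163,25)),capt=(t,ct,(463,263,25)),tins=(s,cs,(300,230,50)),tint=(t,ct,(345,238,50))).items():
    P=c[v-r:v+r,u-r:u+r].reshape(-1,3)
    for lo,hi in ([(.03,.045)] if 'cap' in nm else [(.135,.146),(.162,.18),(.15,.16)]):
        q=P[(P[:,2]>lo)&(P[:,2]<hi)]
        print(nm,lo,len(q),q.mean(0).round(4),q.min(0).round(4),q.max(0).round(4))
        if lo==.135: print(cv2.minAreaRect(q[:,:2].astype(np.float32)))
for p in [(600,300),(600,420),(560,200)]: print(ct[p[1],p[0]])
print(proj(t,[.149,-.607,.245]))
E
```

```text
caps 0.03 478 [ 0.5416 -0.3116  0.0352] [ 0.5125 -0.3471  0.0301] [ 0.5681 -0.2763  0.044 ]
capt 0.03 439 [ 0.5409 -0.3176  0.0351] [ 0.5153 -0.3524  0.03  ] [ 0.5681 -0.2834  0.0433]
tins 0.135 3701 [ 0.5983 -0.0219  0.1401] [ 0.5034 -0.0913  0.135 ] [0.6844 0.0459 0.1459]
((0.5935349464416504, -0.02513889968395233), (0.10856450349092484, 0.16108441352844238), 74.5210189819336)
tins 0.162 178 [ 0.5607 -0.0141  0.1665] [ 0.5382 -0.0647  0.162 ] [0.6457 0.0049 0.173 ]
tins 0.15 242 [ 0.5959 -0.0215  0.1563] [ 0.5337 -0.0691  0.1502] [0.6498 0.0047 0.16  ]
tint 0.135 3099 [ 0.5938 -0.03    0.1397] [ 0.5051 -0.0993  0.135 ] [0.683  0.0387 0.1459]
((0.594797670841217, -0.030290476977825165), (0.10491696745157242, 0.16043227910995483), 74.8061294555664)
tint 0.162 108 [ 0.5596 -0.0202  0.1668] [ 0.5384 -0.0513  0.1622] [ 0.645  -0.0031  0.1724]
tint 0.15 119 [ 0.6125 -0.0353  0.1566] [ 0.5367 -0.0757  0.1503] [ 0.6485 -0.0031  0.16  ]
[ 0.45203713 -0.62857907  0.04503724]
[ 0.1808857  -0.61007098  0.0443944 ]
[ 0.69636495 -0.56396086  0.01414193]
[[655.49623267 462.12903733]]
```

View pics/crop.png

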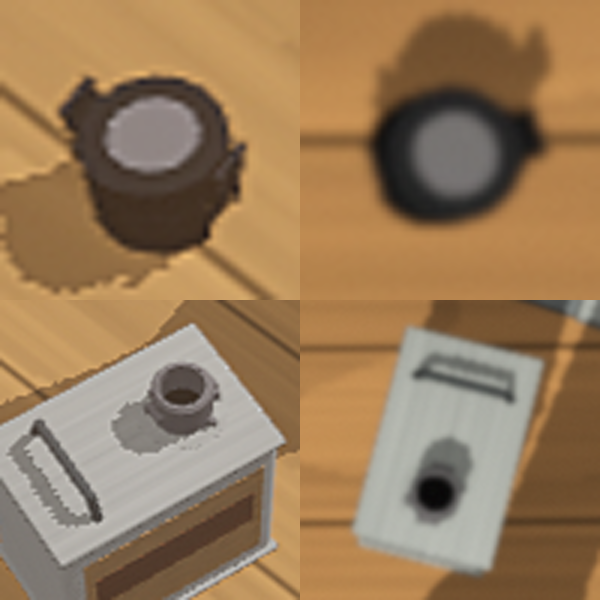

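Crops: the scene view shows both tabs of the cap (upper left 80,100 and right 238,165 in the crop) and the grey disc on its top. The tin's handle points along about -15°.

```bash
cat > m.py <<'E'
from h import *
def disc(f,u,v,r,fn):
    a=f["pixels"][v-r:v+r,u-r:u+r].astype(int);m=fn(a).astype(np.uint8)
    n,l,st,ce=cv2.connectedComponentsWithStats(m);k=1+np.argmax(st[1:,4]);return ce[k]+[u-r,v-r],st[k]
E
python3 - <<'E'
from m import *
s,t=load("scene0"),load("top0")
gray=lambda a:(a.min(2)>90)&(np.ptp(a,axis=2)<25)
a,sa=disc(s,214,163,14,gray);b,sb=disc(t,463,263,14,gray)
print("cap",a,sa,b,sb,tri(s,a,t,b),plane(s,[a],.035),plane(t,[b],.035))
for n,f,c in(("s",s,(214,163)),("t",t,(463,263))):
    C=cloud(f)[c[1]-25:c[1]+25,c[0]-25:c[0]+25].reshape(-1,3);q=C[(C[:,2]>.0372)&(C[:,2]<.05)]
    ctr=plane(f,[a if n=="s" else b],.035)[0]
    d=q[:,:2]-ctr[:2];k=np.linalg.norm(d,axis=1)>.022;d=d[k]
    lab=d@[0,1.]>0
    for L in(0,1):
        e=d[lab==L];print(n,len(e),e.mean(0).round(4),np.degrees(np.arctan2(*e.mean(0)[::-1])))
dark=lambda a:a.max(2)<70
print(s["pixels"][200:222:2,311].tolist(),t["pixels"][240:264:2,340].tolist())
E
```

```text
cap [214.03870968 159.99354839] [  6   5  17  13 155] [463.48507463 263.11940299] [  8   8  14  13 134] (array([ 0.54005708, -0.31526521,  0.03344521]), np.float64(0.0046567346908331225)) [[ 0.53956207 -0.31209162  0.035     ]] [[ 0.54139707 -0.31677055  0.035     ]]
s 19 [ 0.0084 -0.0288] -73.73641615255737
s 38 [-0.0016  0.0241] 93.70730595543921
t 24 [ 0.0043 -0.0241] -79.87600965839565
t 20 [-0.0095  0.024 ] 111.57040926101817
[[175, 170, 166], [89, 80, 76], [85, 76, 71], [86, 77, 73], [88, 79, 75], [57, 44, 34], [60, 48, 37], [61, 51, 43], [126, 118, 116], [82, 73, 70], [85, 76, 73]] [[107, 109, 105], [86, 86, 83], [83, 81, 80], [68, 66, 65], [16, 15, 14], [9, 9, 8], [8, 8, 7], [9, 8, 8], [16, 15, 15], [69, 66, 66], [111, 108, 107], [138, 137, 133]]
```

Call:
servo_tool --deltas '[[[100,0.04,0.03,-0.008,0],[100,0.04,0.03,-0.008,0],[100,0.04,0.03,-0.008,0],[100,0.04,0.03,-0.008,0],[100,0.04,0.03,-0.008,0],[100,0.04,0.03,-0.008,0],[100,0.04,0.03,-0.008,0],[100,0.04,0.03,-0.008,0]]]'

```text
time: 0.9
tool_pos: [0.4662, -0.3683, 0.1814]
tool_rot: [-0.0, 0.993, 0.12, -0.0]
contact_force: [0.2, 0.0, -0.1]
gripper_width: 1.002
grasp_force: 0.0
```

Call:
servo_tool --deltas '[[[100,0.035,0.025,0,0],[100,0.036,0.027,0,0],[100,0,0,-0.02,0],[100,0,0,-0.02,0],[100,0,0,-0.02,0],[100,0,0,0,0],[100,0,0,0,0],[100,0,0,0,0]]]'

```text
time: 1.7
tool_pos: [0.5366, -0.3186, 0.1235]
tool_rot: [0.001, 0.993, 0.12, 0.001]
contact_force: [-0.1, 0.0, 0.5]
gripper_width: 1.001
grasp_force: 0.0
```

```bash
python3 - <<'E'
from plant import manip, grab_frame
from h import *
st=manip.state();print(st["tool_pos"],st["tool_rot"],manip.finger_overhang)
ims=[]
for n in("scene","top"):
    f=grab_frame(n);pickle.dump(f,open(f"pics/{n}1.pkl","wb"))
    u,v=proj(f,[.5405,-.3145,.1])[0].astype(int);u=max(u,50);v=max(v,50);print(u,v)
    ims.append(cv2.resize(f["pixels"][v-50:v+50,u-50:u+50,::-1],(400,400),interpolation=cv2.INTER_CUBIC))
cv2.imwrite("pics/a1.png",np.hstack(ims))
E
```

```text
[ 0.53657127 -0.31855152  0.12351683] [6.99588388e-04 9.92773883e-01 1.19995829e-01 7.27094880e-04] 0.014
208 140
469 261
```

View pics/a1.png

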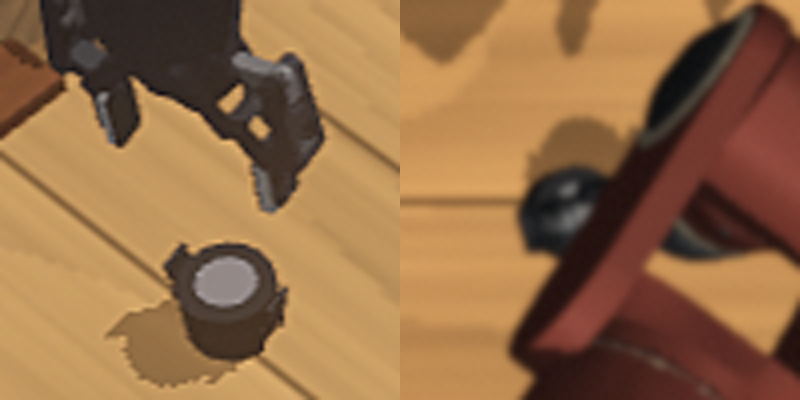

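The scene view shows the open fingers (tips at crop 122,146 and 272,210) above the cap; the top view is blocked by the arm. I can use the finger depths to tie the scene camera to the robot.

```bash
python3 - <<'E'
from h import *
s=load("scene1");C=cloud(s)
T=np.array([.53657,-.31855,.12352]);a=np.radians(13.78)
X=np.array([np.cos(a),np.sin(a),0]);Y=np.array([np.sin(a),-np.cos(a),0])
P=C[90:150,158:258].reshape(-1,3)
D=np.c_[(P-T)@X,(P-T)@Y,P[:,2]-T[2]]
k=(abs(D[:,0])<.05)&(abs(D[:,1])<.09)&(D[:,2]>-.03)&(D[:,2]<.06);D=D[k]
for sg in(-1,1):
    e=D[(np.sign(D[:,1])==sg)&(abs(D[:,1])>.03)]
    print(sg,len(e),"tip z",np.sort(e[:,2])[:6].round(4))
    for lo in np.arange(-.012,.03,.006):
        q=e[(e[:,2]>=lo)&(e[:,2]<lo+.006)]
        if len(q):print(lo.round(3),len(q),"x",q[:,0].min().round(4),q[:,0].max().round(4),"y",q[:,1].min().round(4),q[:,1].max().round(4))
E
```

```text
-1 253 tip z [0.0007 0.0017 0.0019 0.002  0.0034 0.0035]
0.0 9 x 0.0041 0.0114 y -0.0516 -0.0436
0.006 15 x -0.0052 0.0116 y -0.0573 -0.0457
0.012 24 x -0.0063 0.0123 y -0.0604 -0.0424
0.018 17 x -0.0015 0.0129 y -0.0598 -0.0442
0.024 20 x 0.0033 0.0131 y -0.0589 -0.0444
1 268 tip z [-0.004  -0.0021 -0.0003  0.0002  0.0003  0.0008]
-0.006 3 x -0.0081 0.0071 y 0.0414 0.0426
0.0 15 x -0.0122 0.009 y 0.0393 0.0514
0.006 21 x -0.0133 0.0106 y 0.0386 0.0531
0.012 22 x -0.0107 0.011 y 0.0382 0.0525
0.018 24 x -0.0113 0.012 y 0.0372 0.0527
0.024 23 x -0.0118 0.014 y 0.0376 0.054
```

Call:
servo_tool --deltas '[[[100,0.0034,0.003,-0.02,0],[100,0,0,-0.02,0],[100,0,0,-0.02,0],[100,0,0,-0.015,0],[100,0,0,-0.01,0],[100,0,0,0,0],[100,0,0,0,0],[100,0,0,0,0]]]'

```text
time: 2.6
tool_pos: [0.5402, -0.3156, 0.0385]
tool_rot: [0.001, 0.993, 0.12, 0.001]
contact_force: [0.5, -0.1, 0.8]
gripper_width: 1.003
grasp_force: 0.0
```

Call:
servo_tool --deltas '[[[100,0,0,-0.009,0],[100,0,0,-0.009,0],[90,0,0,0,0],[86,0,0,0,0],[83,0,0,0,0],[81,0,0,0,0],[79,0,0,0,0],[79,0,0,0,0]]]'

```text
time: 3.4
tool_pos: [0.5398, -0.3152, 0.0199]
tool_rot: [0.0, 0.993, 0.12, 0.0]
contact_force: [-0.3, 0.2, 3.9]
gripper_width: 0.794
grasp_force: 4.5
```

Call:
servo_tool --deltas '[[[78,0,0,0,0],[77,0,0,0,0],[76,0,0,0,0],[75,0,0,0,0],[74,0,0,0,0],[73,0,0,0,0],[72,0,0,0,0],[72,0,0,0,0]]]'

```text
time: 4.2
tool_pos: [0.5402, -0.3158, 0.0213]
tool_rot: [0.001, 0.993, 0.12, 0.001]
contact_force: [-3.6, 2.0, 10.7]
gripper_width: 0.721
grasp_force: 8.3
```

Call:
servo_tool --deltas '[[[72,0,0,0.002,0],[71.5,0,0,0,0],[71,0,0,0,0],[70.5,0,0,0,0],[70,0,0,0,0],[70,0,0,0,0],[70,0,0,0,0],[70,0,0,0,0]]]'

```text
time: 5.0
tool_pos: [0.5398, -0.3152, 0.022]
tool_rot: [0.0, 0.993, 0.12, 0.0]
contact_force: [-3.0, 1.2, 6.7]
gripper_width: 0.702
grasp_force: 10.1
```

Call:
servo_tool --deltas '[[[69.5,0,0,0,0],[69,0,0,0,0],[68.5,0,0,0,0],[68,0,0,0,0],[67.5,0,0,0,0],[67.5,0,0,0,0],[67.5,0,0,0,0],[67.5,0,0,0,0]]]'

```text
time: 5.8
tool_pos: [0.5398, -0.3152, 0.0224]
tool_rot: [0.0, 0.993, 0.12, 0.0]
contact_force: [-2.2, 2.0, 9.8]
gripper_width: 0.684
grasp_force: 52.1
```

Call:
servo_tool --deltas '[[[68,0,0,0,0],[68.2,0,0,0,0],[68.2,0,0,0.004,0],[68.2,0,0,0.01,0],[68.2,0,0,0.02,0],[68.2,0,0,0.02,0],[68.2,0,0,0,0],[68.2,0,0,0,0]]]'

```text
time: 6.6
tool_pos: [0.5394, -0.3149, 0.075]
tool_rot: [0.0, 0.993, 0.12, 0.0]
contact_force: [-0.4, 1.1, -0.7]
gripper_width: 0.688
grasp_force: 51.3
```

```bash
python3 - <<'E'
from plant import manip, grab_frame
from h import *
st=manip.state();print(st["tool_pos"],st["tool_rot"],st["grasp_force"])
f=grab_frame("scene");pickle.dump(f,open(f"pics/scene2.pkl","wb"))
u,v=proj(f,[.5405,-.3145,.06])[0].astype(int)
a=cv2.resize(f["pixels"][v-30:v+30,u-40:u+40,::-1],(400,300),interpolation=cv2.INTER_CUBIC)
cv2.imwrite("pics/a2.png",a)
E
```

```text
[ 0.53940222 -0.31493696  0.07501213] [1.09151967e-04 9.92756166e-01 1.20146466e-01 1.03500131e-04] 51.28551363945007
```

View pics/a2.png

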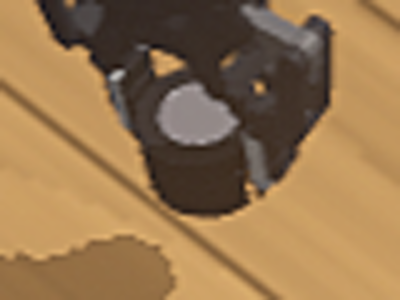

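The cap is lifted between the pads (disc at crop 195,112) and looks level. The grip reads 51 N, so I'll ease it a little.

Call:
servo_tool --deltas '[[[68.6,0,0,0.02,0],[69,0,0,0.02,0],[69,0,0,0.02,0],[69,0,0,0.02,0],[69,0,0,0.02,0],[69,0,0,0.02,0],[69,0,0,0,0],[69,0,0,0,0]]]'

```text
time: 7.45
tool_pos: [0.539, -0.3147, 0.1936]
tool_rot: [-0.001, 0.993, 0.12, -0.001]
contact_force: [0.1, 0.5, -1.4]
gripper_width: 0.689
grasp_force: 35.4
```

```bash
python3 - <<'E'
from m import *
s,t=load("scene0"),load("top0")
# neck: hole contour in each view; rim ring depth points at z~.168
dk=lambda th:(lambda a:a.max(2)<th)
b,sb=disc(t,340,251,10,dk(45));print("top hole",b,sb,plane(t,[b],.168),plane(t,[b],.165))
for n,f,c in(("s",s,(311,210)),("t",t,(340,250))):
    C=cloud(f)[c[1]-18:c[1]+18,c[0]-18:c[0]+18].reshape(-1,3)
    q=C[(C[:,2]>.1645)&(C[:,2]<.172)]
    # circle fit
    A=np.c_[2*q[:,:2],np.ones(len(q))];x=np.linalg.lstsq(A,(q[:,:2]**2).sum(1),rcond=None)[0]
    e,r=cv2.minEnclosingCircle(q[:,:2].astype(np.float32));print(n,len(q),"z",np.median(q[:,2]),x[:2],np.sqrt(x[2]+x[0]**2+x[1]**2),"encl",e,r)
# scene: outer ring of the rim from colour (dark grey against bright tin), hole by darker
b2,s2=disc(s,311,210,12,dk(66));print("scene hole",b2,s2,plane(s,[b2],.168))
for n,f,c in(("s",s,(275,240)),("t",t,(350,212))):
    C=cloud(f)[c[1]-22:c[1]+22,c[0]-40:c[0]+30].reshape(-1,3)
    q=C[(C[:,2]>.148)&(C[:,2]<.16)&(C[:,0]>.6)];print(n,"handle",len(q),q.mean(0),q.min(0),q.max(0))
print(s["pixels"][203:219,300:324].max(2))
E
```

```text
top hole [339.73469388 251.8877551 ] [ 5  6 11 11 98] [[ 0.55756795 -0.01964218  0.168     ]] [[ 0.55786077 -0.01969665  0.165     ]]
s 137 z 0.16714837503134827 [ 0.55769285 -0.01435329] 0.016461355585238858 encl (0.5580106377601624, -0.014754840172827244) 0.019923696294426918
t 88 z 0.16755379386757963 [ 0.55767171 -0.02042085] 0.01647084644343304 encl (0.557674765586853, -0.020328404381871223) 0.018546149134635925
scene hole [310.125 211.775] [ 6 12 11  5 40] [[ 0.562352   -0.00993342  0.168     ]]
s handle 113 [ 0.63917117 -0.03207112  0.15700147] [ 0.62702508 -0.06914841  0.1480094 ] [ 6.49761480e-01 -2.72383551e-04  1.59937473e-01]
t handle 84 [ 0.63714565 -0.04342993  0.15672401] [ 0.62638066 -0.07819852  0.14814253] [ 0.64847146 -0.00824528  0.15999281]
[[187 188 173 146 142 123  86  77  82  85  84  84  82  81  77 104  98 132
  159 182 187 187 186 185]
 [188 172 129 138 126  98  83  84  86  86  87  85  86  85  84  81 106 138
  143 158 183 187 185 186]
 [190 145 133 127 103  93  86  85  86  88  88  87  86  87  86  86  82 103
  141 141 157 184 190 189]
 [176 128 141 115  96  86
[... 588 characters left out ...]
00 121 150  98  54  55  58  59  60  60  60  60  58  54  53  78 141
  142 139 119  83  72 149]
 [109  92 101 123 128  96  64  56  55  56  57  56  54  57  55  93 145 145
  136 120 103 116 135 157]
 [100  91 100 105 123 152 118  86  74  64  63  61  69  96  99 143 144 134
  125 102  96 185 193 187]
 [107  99  91  96 101 113 138 145 155 136 128 127 150 155 142 130 128 123
   98  95  96 179 187 185]
 [106 101  90  84  92 104 107 107 110 120 125 126 120 120 124 127 113  91
   92  96  97 180 187 186]
 [100 107 102  88  85  87  96 102 111 114 116 119 121 123 108  88  85  89
   94  96 122 185 190 186]
 [102 101 108 105  94  87  84  84  83  88  91  82  79  81  81  85  87  92
   95  98 144 185 190 187]]
```

Call:
servo_tool --deltas '[[[69,0,0,0.018,0],[69,0.0027,0.042,0,7.3],[69,0.0027,0.042,0,7.3],[69,0.0027,0.042,0,7.3],[69,0.0027,0.042,0,7.3],[69,0.0027,0.042,0,7.3],[69,0.0027,0.042,0,7.3],[69,0.0027,0.042,0,7.3]]]'

```text
time: 8.25
tool_pos: [0.5579, -0.0193, 0.2128]
tool_rot: [-0.0, 0.843, 0.539, -0.0]
contact_force: [0.7, 0.0, -1.5]
gripper_width: 0.691
grasp_force: 35.4
```

Call:
servo_tool --deltas '[[[69,0,0,0,0],[69,0,0,0,0],[69,0,0,0,0],[69,0,0,0,0],[69,0,0,0,0],[69,0,0,0,0],[69,0,0,0,0],[69,0,0,0,0]]]'

```text
time: 9.05
tool_pos: [0.5583, -0.0212, 0.2131]
tool_rot: [-0.0, 0.844, 0.536, -0.0]
contact_force: [0.7, 0.6, -1.7]
gripper_width: 0.69
grasp_force: 35.4
```

```bash
python3 - <<'E'
from plant import manip, grab_frame
from m import *
st=manip.state();print(st["tool_pos"],st["tool_rot"],st["grasp_force"]);T=st["tool_pos"]
q=st["tool_rot"];yaw=2*np.degrees(np.arctan2(q[2],q[1]));print("tool x yaw",yaw)
for n in("scene","top"):
    f=grab_frame(n);pickle.dump(f,open(f"pics/{n}3.pkl","wb"))
    u,v=proj(f,[.558,-.018,.2])[0].astype(int);print(n,u,v)
    cv2.imwrite(f"pics/a3{n}.png",cv2.resize(f["pixels"][v-40:v+40,u-40:u+40,::-1],(400,400),interpolation=cv2.INTER_CUBIC))
a=[cv2.imread(f"pics/a3{n}.png") for n in("scene","top")];cv2.imwrite("pics/a3.png",np.hstack(a))
E
```

```text
[ 0.55832977 -0.02119409  0.21311172] [-2.28964133e-05  8.43991169e-01  5.36357069e-01 -3.30508490e-06] 35.37421524524689
tool x yaw 64.87198276176078
scene 308 197
top 339 250
```

View pics/a3.png

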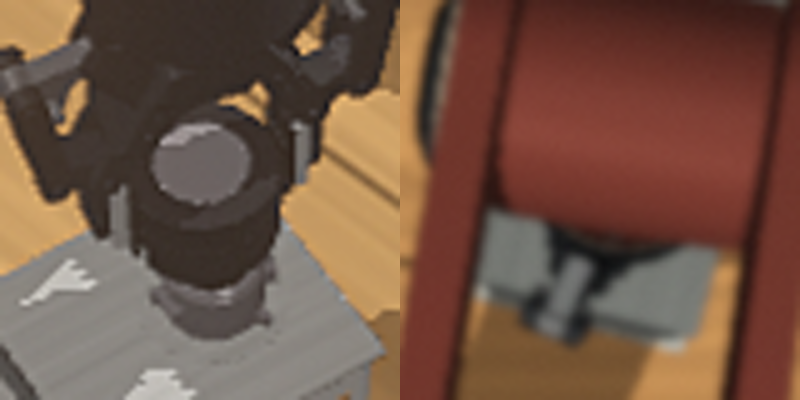

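The scene view shows the cap disc (crop 202,163) held just above the neck (rim at crop 215,290), with the tool body clear. I'll measure the cap against the neck in this same camera.

```bash
python3 - <<'E'
from m import *
f=load("scene3")
a,st=disc(f,308,190,12,lambda a:(a.min(2)>88))
C=cloud(f)[175:205,293:323].reshape(-1,3);k=C[C[:,2]<.23];print(np.percentile(k[:,2],[50,90,99]))
m=f["pixels"][180:200,298:318].min(2)>88
z=cloud(f)[180:200,298:318][m];print("disc depth pts",z.mean(0),len(z))
print(a,st,plane(f,[a],.226))
P=cloud(f)[157:237,268:348].reshape(-1,3);q=P[(P[:,2]>.135)&(P[:,2]<.146)];print(cv2.minAreaRect(q[:,:2].astype(np.float32)))
E
```

```text
[0.22548255 0.22806911 0.2297114 ]
disc depth pts [ 0.56021819 -0.01689381  0.22989394] 237
[307.64135021 189.17299578] [  3   3  19  17 237] [[ 0.55823088 -0.01872917  0.226     ]]
((0.5661729574203491, -0.017610996961593628), (0.07868291437625885, 0.13887184858322144), 44.07194900512695)
```

Call:
servo_tool --deltas '[[[69,-0.001,0.0035,0,0],[69,0,0,-0.005,0],[69,0,0,-0.005,0],[69,0,0,-0.005,0],[69,0,0,-0.004,0],[69,0,0,-0.003,0],[69,0,0,0,0],[69,0,0,0,0]]]'

```text
time: 9.95
tool_pos: [0.5574, -0.0175, 0.1911]
tool_rot: [-0.0, 0.844, 0.537, -0.0]
contact_force: [0.1, -0.7, -1.1]
gripper_width: 0.689
grasp_force: 35.4
```

Call:
servo_tool --deltas '[[[69,0,0,-0.002,0],[69,0,0,-0.002,0],[69,0,0,-0.002,0],[69,0,0,-0.002,0],[69,0,0,0,0],[69,0,0,0,0],[69,0,0,0,0],[69,0,0,0,0]]]'

```text
time: 10.75
tool_pos: [0.5574, -0.0175, 0.1832]
tool_rot: [0.0, 0.844, 0.537, 0.0]
contact_force: [-0.4, 0.0, -0.7]
gripper_width: 0.694
grasp_force: 35.4
```

Call:
servo_tool --deltas '[[[69,0,0,-0.002,0],[69,0,0,-0.002,0],[69,0,0,-0.002,0],[69,0,0,-0.002,0],[69,0,0,-0.002,0],[69,0,0,-0.002,0],[69,0,0,0,0],[69,0,0,0,0]]]'

```text
time: 11.55
tool_pos: [0.5573, -0.0175, 0.171]
tool_rot: [-0.0, 0.844, 0.537, -0.0]
contact_force: [0.0, 0.2, -1.1]
gripper_width: 0.696
grasp_force: 35.4
```

Call:
servo_tool --deltas '[[[69,0,0,-0.002,0],[69,0,0,-0.001,0],[69,0,0,-0.001,0],[69,0,0,-0.001,0],[69,0,0,-0.001,0],[69,0,0,0,0],[69,0,0,0,0],[69,0,0,0,0]]]'

```text
time: 12.35
tool_pos: [0.5576, -0.0175, 0.166]
tool_rot: [0.0, 0.844, 0.537, 0.0]
contact_force: [-2.1, 0.4, 4.9]
gripper_width: 0.685
grasp_force: 35.8
```

Call:
servo_tool --deltas '[[[69,0,0,-0.001,0],[69,0,0,-0.001,0],[69,0,0,-0.0005,0],[69,0,0,0,0],[69,0,0,0,0],[69,0,0,0,0],[69,0,0,0,0],[69,0,0,0,0]]]'

```text
time: 13.15
tool_pos: [0.5576, -0.0175, 0.1643]
tool_rot: [0.0, 0.844, 0.537, 0.0]
contact_force: [-4.4, 0.2, 9.0]
gripper_width: 0.693
grasp_force: 36.0
```

Call:
servo_tool --deltas '[[[69,-0.001,0,0,0],[69,0,0,-0.0005,0],[69,0,0,-0.0005,0],[69,0,0,-0.0005,0],[69,0,0,0,0],[69,0,0,0,0],[69,0,0,0,0],[69,0,0,0,0]]]'

```text
time: 13.95
tool_pos: [0.5575, -0.0175, 0.1637]
tool_rot: [0.001, 0.844, 0.537, 0.001]
contact_force: [-3.7, 0.3, 10.0]
gripper_width: 0.692
grasp_force: 36.0
```

Call:
servo_tool --deltas '[[[69,-0.0005,0,-0.001,0],[69,-0.0005,0,-0.001,0],[69,0,0,-0.0005,0],[69,0,0,0,0],[69,0,0,0,0],[69,0,0,0,0],[69,0,0,0,0],[69,0,0,0,0]]]'

```text
time: 14.75
tool_pos: [0.5575, -0.0175, 0.1624]
tool_rot: [0.002, 0.844, 0.537, 0.002]
contact_force: [-2.7, 1.4, 13.3]
gripper_width: 0.693
grasp_force: 36.2
```

```bash
python3 - <<'E'
from plant import manip, grab_frame
from m import *
st=manip.state();print(st["tool_pos"],st["contact_force"],st["ft_torque"])
f=grab_frame("scene");pickle.dump(f,open("pics/scene4.pkl","wb"))
u,v=proj(f,[.558,-.018,.17])[0].astype(int)
cv2.imwrite("pics/a4.png",cv2.resize(f["pixels"][v-40:v+40,u-40:u+40,::-1],(500,500),interpolation=cv2.INTER_CUBIC))
E
```

```text
[ 0.55748932 -0.01752116  0.16237087] [-2.70734646  1.37001991 13.31927206] [ 0.17469015  0.35290088 -0.01312499]
```

View pics/a4.png

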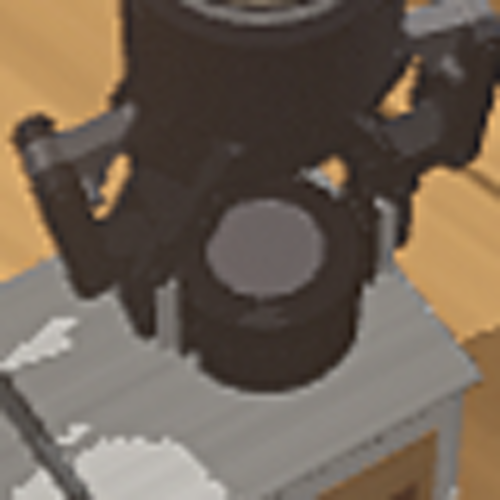

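The cap is seated down on the tin top (cap foot at crop 270,385, no neck visible) with about 14 N of press. Now I turn it clockwise.

Call:
servo_tool --deltas '[[[69,0,0,-0.0005,-2],[69,0,0,0,-3],[69,0,0,0,-3],[69,0,0,0,-3],[69,0,0,0,-3],[69,0,0,0,-3],[69,0,0,0,0],[69,0,0,0,0]]]'

```text
time: 15.6
tool_pos: [0.5577, -0.0181, 0.1622]
tool_rot: [0.002, 0.914, 0.406, 0.003]
contact_force: [-2.4, 0.1, 14.0]
gripper_width: 0.692
grasp_force: 36.2
```

```bash
cat > st.py <<'E'
from plant import manip
import numpy as np
s=manip.state();q=s["tool_rot"];print(s["tool_pos"].round(4),s["contact_force"].round(1),s["ft_torque"].round(3),"yaw",2*np.degrees(np.arctan2(q[2],q[1])).round(2),s["gripper_width"],s["grasp_force"])
E
python3 st.py
```

```text
[ 0.5577 -0.0181  0.1622] [-2.4  0.1 14. ] [-0.069  0.416 -0.105] yaw 47.88 0.6917327503411254 36.210792660713196
```

Call:
servo_tool --deltas '[[[69,0,0,0,-4],[69,0,0,0,-4],[69,0,0,0,-4],[69,0,0,0,-4],[69,0,0,0,-4],[69,0,0,0,-4],[69,0,0,0,-4],[69,0,0,0,0]]]'

```text
time: 16.4
tool_pos: [0.5574, -0.018, 0.1622]
tool_rot: [0.001, 0.985, 0.172, 0.003]
contact_force: [-3.5, 0.1, 14.4]
gripper_width: 0.692
grasp_force: 36.3
```

```bash
python3 st.py
```

```text
[ 0.5574 -0.018   0.1622] [-3.5  0.1 14.4] [-0.061  0.559 -0.026] yaw 19.82 0.6923454550100464 36.27461850643158
```

Call:
servo_tool --deltas '[[[69,0,0,0,-3],[69,0,0,0,-3],[69,0,0,0,-3],[69,0,0,0,-3],[69,0,0,0,-3],[69,0,0,0,-2],[69,0,0,0,0],[69,0,0,0,0]]]'

```text
time: 17.2
tool_pos: [0.5573, -0.018, 0.1623]
tool_rot: [0.001, 1.0, 0.025, 0.003]
contact_force: [-3.9, 0.1, 14.6]
gripper_width: 0.69
grasp_force: 36.3
```

```bash
python3 st.py
```

```text
[ 0.5573 -0.018   0.1623] [-3.9  0.1 14.6] [-0.133  0.711 -0.031] yaw 2.9 0.6898420886381358 36.30553185939789
```

Call:
servo_tool --deltas '[[[69,0,0,0,-1],[69,0,0,0,-1],[69,0,0,0,-1],[69,0,0,0,-1],[69,0,0,0,-1],[69,0,0,0,-1],[69,0,0,0,0],[69,0,0,0,0]]]'

```text
time: 18.0
tool_pos: [0.5573, -0.018, 0.1623]
tool_rot: [0.001, 1.0, -0.027, 0.003]
contact_force: [-4.1, 0.5, 15.7]
gripper_width: 0.695
grasp_force: 36.3
```

```bash
python3 st.py
```

```text
[ 0.5573 -0.018   0.1623] [-4.1  0.5 15.7] [-0.081  0.722  0.142] yaw -3.08 0.6950808682269743 36.305912733078
```

Call:
servo_tool --deltas '[[[69,0,0,0,-0.5],[69,0,0,0,-0.5],[69,0,0,0,-0.5],[69,0,0,0,-0.5],[69,0,0,0,0],[69,0,0,0,0],[69,0,0,0,0],[69,0,0,0,0]]]'

```text
time: 18.8
tool_pos: [0.5572, -0.018, 0.1623]
tool_rot: [0.001, 0.999, -0.044, 0.003]
contact_force: [-4.2, 0.1, 14.9]
gripper_width: 0.688
grasp_force: 36.3
```

```bash
python3 st.py
```

```text
[ 0.5572 -0.018   0.1623] [-4.2  0.1 14.9] [-0.077  0.707  0.134] yaw -5.08 0.6879762752673014 36.30688726902008
```

Call:
servo_tool --deltas '[[[69,0,0,0,-0.5],[69,0,0,0,-0.5],[69,0,0,0,-0.5],[69,0,0,0,-0.5],[69,0,0,0,-0.5],[69,0,0,0,-0.5],[69,0,0,0,0],[69,0,0,0,0]]]'

```text
time: 19.6
tool_pos: [0.5572, -0.018, 0.1623]
tool_rot: [0.001, 0.998, -0.07, 0.003]
contact_force: [-5.1, 0.7, 14.4]
gripper_width: 0.691
grasp_force: 36.3
```

```bash
python3 st.py
```

```text
[ 0.5572 -0.018   0.1623] [-5.1  0.7 14.4] [-0.042  0.716  0.099] yaw -8.08 0.6910307001738045 36.31162941455841
```

Call:
servo_tool --deltas '[[[69,-0.0005,0,0,-0.5],[69,-0.0005,0,0,-0.5],[69,-0.0005,0,0,-0.5],[69,0,0,0,-0.5],[69,0,0,0,-0.5],[69,0,0,0,-0.5],[69,0,0,0,0],[69,0,0,0,0]]]'

```text
time: 20.4
tool_pos: [0.5569, -0.018, 0.1624]
tool_rot: [0.0, 0.995, -0.097, 0.004]
contact_force: [0.1, -0.7, 12.0]
gripper_width: 0.694
grasp_force: 36.1
```

```bash
python3 st.py
```

```text
[ 0.5569 -0.018   0.1624] [ 0.1 -0.7 12. ] [-0.027  0.023  0.03 ] yaw -11.1 0.6936062488250888 36.115842461586
```

Call:
servo_tool --deltas '[[[69,0,0,-0.0005,-0.5],[69,0,0,0,-0.5],[69,0,0,0,-0.5],[69,0,0,0,-0.5],[69,0,0,0,-0.5],[69,0,0,0,-0.5],[69,0,0,0,0],[69,0,0,0,0]]]'

```text
time: 21.2
tool_pos: [0.5571, -0.0179, 0.1624]
tool_rot: [0.0, 0.992, -0.122, 0.005]
contact_force: [-2.1, 0.9, 14.0]
gripper_width: 0.695
grasp_force: 36.2
```

```bash
python3 st.py
```

```text
[ 0.5571 -0.0179  0.1624] [-2.1  0.9 14. ] [0.039 0.153 0.242] yaw -14.06 0.6945418797210637 36.233999133110046
```

Call:
servo_tool --deltas '[[[69,0,0,0,-0.5],[69,0,0,0,-0.5],[69,0,0,0,0],[69,0,0,0,0],[69,0,0,0,0],[69,0,0,0,0],[69,0,0,0,0],[69,0,0,0,0]]]'

```text
time: 22.0
tool_pos: [0.557, -0.0179, 0.1624]
tool_rot: [0.0, 0.991, -0.131, 0.004]
contact_force: [-1.4, 1.0, 13.3]
gripper_width: 0.695
grasp_force: 36.2
```

```bash
python3 st.py
```

```text
[ 0.557  -0.0179  0.1624] [-1.4  1.  13.3] [-0.02   0.121  0.426] yaw -15.04 0.6950342638596629 36.223697662353516
```

The moment rose from 0.24 to 0.43 N m in 1°, so this is the stop. I'll ease it by half a degree and let go slowly.

Call:
servo_tool --deltas '[[[69,0,0,0,0.5],[69,0,0,0,0.3],[71,0,0,0,0],[74,0,0,0,0],[77,0,0,0,0],[80,0,0,0,0],[84,0,0,0,0],[88,0,0,0,0]]]'

```text
time: 22.8
tool_pos: [0.5529, -0.0174, 0.1564]
tool_rot: [0.0, 0.992, -0.124, -0.001]
contact_force: [-0.4, 0.5, 0.3]
gripper_width: 0.881
grasp_force: 0.0
```

Call:
servo_tool --deltas '[[[95,0,0,0,0],[100,0,0,0,0],[100,0,0,0,0],[100,0,0,0,0],[100,0,0,0.005,0],[100,0,0,0.01,0],[100,0,0,0.02,0],[100,0,0,0.02,0]]]'

```text
time: 23.6
tool_pos: [0.5538, -0.0175, 0.2139]
tool_rot: [-0.0, 0.992, -0.125, 0.0]
contact_force: [0.2, 0.1, -0.7]
gripper_width: 1.001
grasp_force: 0.0
```

Call:
servo_tool --deltas '[[[100,0,0,0.03,0],[100,0,0,0.03,0],[100,0,0,0.03,0],[100,-0.03,-0.04,0.01,0],[100,-0.03,-0.04,0,0],[100,-0.03,-0.04,0,0],[100,-0.03,-0.04,0,0],[100,0,-0.04,0,0]]]'

```text
time: 24.4
tool_pos: [0.4321, -0.2178, 0.3142]
tool_rot: [0.001, 0.992, -0.125, 0.001]
contact_force: [0.6, 0.2, 0.2]
gripper_width: 1.006
grasp_force: 0.0
```

```bash
python3 - <<'E'
from plant import manip, grab_frame
from m import *
ims=[]
for n in("scene","top"):
    f=grab_frame(n);pickle.dump(f,open(f"pics/{n}5.pkl","wb"))
    u,v=proj(f,[.558,-.018,.17])[0].astype(int)
    ims.append(cv2.resize(f["pixels"][v-30:v+30,u-30:u+30,::-1],(400,400),interpolation=cv2.INTER_CUBIC))
    C=cloud(f)[v-30:v+30,u-30:u+30].reshape(-1,3)
    for lo,hi in((.171,.1765),(.1775,.19)):
        q=C[(C[:,2]>lo)&(C[:,2]<hi)];print(n,lo,len(q),np.median(q,0).round(4))
    d=q[:,:2]-[.557,-.018];w,V=np.linalg.eigh(np.cov(d.T));print("tab axis",np.degrees(np.arctan2(*V[::-1,1])),np.ptp(d@V[:,1]))
cv2.imwrite("pics/a5.png",np.hstack(ims))
E
python3 st.py
```

```text
scene 0.171 216 [ 0.5611 -0.0134  0.1754]
scene 0.1775 388 [ 0.5584 -0.0149  0.1789]
tab axis 75.99605572626542 0.06996436423643272
top 0.171 231 [ 0.5589 -0.022   0.1752]
top 0.1775 239 [ 0.5564 -0.0221  0.1788]
tab axis 75.438718770741 0.06868135180371893
[ 0.4333 -0.2202  0.3136] [-0.3  1.1  0.1] [ 0.01  -0.001  0.001] yaw -14.64 0.9966139570999321 0.0
```

View pics/a5.png

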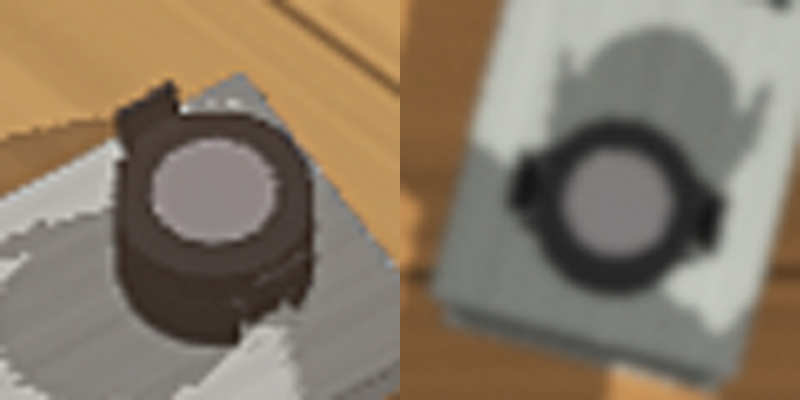

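The cap sits level on the neck (disc at crop scene 213,190 and top 617,202). Its tab axis is at 75.5°, in line with the tin, and the tabs measure about 70 mm across, so they have sprung back. Handing in.

```bash
python3 -c "
from plant import manip
print(manip.job_done())"
```

```text
the job is handed in; nothing more can be done
None
```

The cap is on the neck, turned clockwise to its stop and released; the last pictures show it level with both tabs sprung back to about 70 mm across, and the job was handed in after about 24 s with no verdict shown.

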